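# Take a drilled board out of the drilling jig

## Task

The board in the drilling jig is finished. Lift the jig's hinged hold-down bar by its ball knob and swing it back until it stays open, slide the board out of the open end of the channel, and set it (do not drop it) squarely on top of the pile of boards that have holes, edges in line with the pile. Leave the bar open, and leave everything else on the bench where it is.

Things in the scene. Friction and masses are not known exactly. Their poses are not given: they have to be found in the camera images.
- jig: Drilling jig bolted to the bench, yaw about 70 to 110 deg. Origin on the bench (z = 0) under the channel's centre line; its -x axis points out of the channel's open end, z up. Plywood base 18 mm thick, x -45 to 125, y +-85 mm. A steel bush plate (x 2 to 108, |y| to 48, z 38 to 44 mm; two bushes to z 50) bridges the channel, so the board cannot be lifted out, only slid to -x.
- channel_mouth (a point): Centre of the channel floor at its open end (jig x -40 mm, z 18 mm). The channel lies between two beech runners (jig x -40 to 90, |y| 24 to 48, z 18 to 38 mm), is 47.6 mm wide (1.3 mm play each side of the board) and is shut at the back by a stop at jig x 85.5 mm.
- bar (a joint): Angle (rad) of the dark steel hold-down bar: 0 = down on the board, 1.6 upright, 2.0 = fully back on its stop, where its weight keeps it; let go below 1.65 it falls shut. Lifting takes about 2 N at the knob. Bar 26 mm wide, 8 thick, along the board's centre line; its nose hangs in front of the board's front end, so the board cannot slide out while the bar is down.
- bar_hinge (a point): Point on the bar's hinge axis (fixed to the jig, at jig x -6 mm, y 0, z 50 mm). The axis runs along the jig's y; the knob moves in the jig's vertical x-z plane.
- bar_knob (a point): Centre of the black ball knob, 32 mm diameter, on a thin stem at the free end of the bar. With the bar down it is at jig x -150 mm, z 58 mm, with free air on both sides and below down to the bench; 144 mm from the hinge axis. It may turn between the fingers. Smooth: take it at its middle.
- board_mid (a point): Centre of the finished board in the jig: pine, 180 (x) x 45 (y) x 18 (z) mm, four 10 mm holes along its centre line, 60 to 120 g. It starts at jig x -5, z 27 mm, axes along the jig's; its front 50 mm stick out past base and runners over the bench (to jig x -95), so its edges can be gripped there once the bar is up. Clear of the bush plate at jig x -97, of the runners at -130 mm.
- drilled1_mid (a point): Centre of the top board of the pile of two boards with holes, each 180 (x) x 45 (y) x 18 (z) mm, lying flat; the board's top is 9 mm above this point. The finished board goes on top of it, its centre 18 mm above this point, x axis along this x axis (either way round).
- drilled0_mid (a point): Centre of the bottom board of the pile of boards with holes.
- plain0_mid (a point): Centre of the bottom board of the other pile: three boards of the same size without holes, 54 mm high. The two piles lie about 120 to 200 mm apart (centres) at the robot's right, long sides roughly side by side; which is nearer to the robot varies. Leave alone.
- plain1_mid (a point): Centre of the middle board without holes. Leave alone.
- plain2_mid (a point): Centre of the top board without holes. Leave alone.
- glue: Glue stick standing on the bench, 25 mm diameter, 90 mm high; origin under its centre. Leave alone.
- spool: Thread spool standing, 38 mm diameter, 50 mm high; origin under its centre. Leave alone.
- hammer: Hammer lying on the bench; leave alone.
- keepbox: Small open wooden box, 90 x 70 x 40 mm, standing on the bench; leave alone.
Not all that is in view belongs to the job. Leave any blue or purple look-alike of the part that bears board_mid alone.

How it is judged (in metres and radians):
On the way, in this order (a step that is already met when the one before it is completed fails the run):
1. the hold-down bar has been swung up past upright (value of joint bar above 1.65 rad), for 0.2 s.
2. the board has been slid forward clear of the bush plate with the bar open (x of board_mid in the frame of jig below -0.097 m and value of joint bar above 1.6 rad), for 0.1 s.
At the end, for the whole second after the job is handed in: The bar is open (past 1.7 rad); the board is released and at rest flat on the top board of the drilled pile: centres within 15 mm lengthwise and 12 mm sideways, long edges within 8 deg; that pile is still stacked (within 15 mm) (value of joint bar above 1.7 rad and x of board_mid in the frame of drilled1_mid between -0.015 and 0.015 m and y of board_mid in the frame of drilled1_mid between -0.012 and 0.012 m and z of board_mid in the frame of drilled1_mid between 0.015 and 0.021 m and angle between the x axis of board_mid and the x axis of drilled1_mid, either way round below 0.14 rad and angle between board_mid's own z axis and vertical below 0.06 rad and z of drilled1_mid in the frame of drilled0_mid between 0.015 and 0.021 m and horizontal distance between drilled1_mid and drilled0_mid below 0.015 m and linear speed of board below 0.02 m/s and contact force between the fingers and board below 0.1 N); the robot touches nothing.
It fails at once if the board was dropped: it moved faster than 0.6 m/s (a fall of about 18 mm) while no finger touched it (linear speed of board above 0.6 m/s and contact force between the fingers and board below 0.05 N).
It fails at once if the pile of drilled boards was shoved more than 30 mm (distance of any of drilled0_mid, drilled1_mid from where it was at the start of the episode above 0.03 m).
It fails at once if a board without holes was moved more than 30 mm (distance of any of plain0_mid, plain1_mid, plain2_mid from where it was at the start of the episode above 0.03 m).
It fails at once if a bystander (glue stick, spool, hammer, small box) was moved more than 30 mm (distance of any of glue, spool, hammer, keepbox from where it was at the start of the episode above 0.03 m).
It also fails if it takes over 56 s, if anything falls off the work surface, if the arm or the gripper's body presses on something with over 40 N, if the wrist force passes 120 N, or if a joint passes its speed limit or range.

## Robot

A 6-joint arm with a two-finger parallel gripper is mounted at the origin on the work surface. World frame = base frame: x ahead of the robot, y to its left, z up, the work surface at z = 0. Lengths are in m, angles in degrees, forces in N, time in s.
With the tool pointing down it reaches from about 0.3 to 0.75 m from the base axis. Payload 8.5 kg.
Tool frame: the origin (TCP) lies on the centre line of the jaws, within the pads' length; the fingertips stand 19 mm ahead of it and the grasp point (between the pads) is the TCP (env.tcp_to_tips is the z of the fingertips in the tool frame, in m); z points along the fingers, y is the line along which they close (so a half turn about z gives the same grasp; the last joint's range is limited). The gripper opens to 85 mm and grips with 20 to 120 N. Pads are 22 mm wide; open, the fingers measure 114 mm over their backs; the gripper's body (76 mm by 85 mm) begins 54 mm behind the grasp point. The pads swing forward as they close: fully open they stand 13 mm farther back than shut.
Start: joints at [-12.336, 21.807, 74.336, -0, 83.858, -12.336], TCP at [0.55, 0, 0.25] pointing down, gripper open.
Joint ranges: [-178.18, 178.18], [-50.72, 133.34], [12.68, 142.11], [-81.47, 261.47], [9.98, 163.14], [-165.26, 165.26]. Speed limits (degrees/s): [136.94, 136.94, 180, 180, 180, 180].

## Interface

Orientations are given as a 3x3 rotation matrix whose columns are the frame's x, y, z axes.
In Python, from rig import env gives the robot as it stands.
- The arm moves only by the tool servo_tool, never from a script. Its argument "steps" is a list of rows, each an object of numbers: "tx", "ty", "tz": the shift along the world's x, y, z in cm; "yaw": the turn about the world's z in degrees; "claw": the finger opening in cm, from 0 to 8.54. In form: [{"tx": .., "ty": .., "tz": .., "yaw": .., "claw": ..}, ...]. A call has 1 to 20 rows; each row shifts and turns the commanded pose from where the row before left it; what a row does not reach is not made up. A row lasts 1/10 s, in which the tool goes at most 50 mm and 8.59 degrees, less where a joint would pass 70% of its speed; a pose out of reach is approached as far as the arm can. A call with a gripper value outside its range is refused whole. The fingers move at their own pace and stop on an object; "newtons" is the grip in N (left out, the last holds). Time passes only in rows, so rows that do not move let the fingers close. It gives the time, the measured TCP pose, the force, the opening and the grip force at its end, in the units of the state.
- env.observe(): the state, without advancing time (a new reading comes with each control period).
- env.get_image(name): name is "scene" or "side" or "wrist"; returns (picture, depth): 384x512x3 uint8, red, green, blue; 384x512 float32, m along the optical axis (not along the pixel's ray), 0 where there is no reading.
- env.camera_model(name): a dict with "fovy" (degrees; the focal length in pixels is half the picture's height over the tangent of half this angle, whatever the lens; pixels are square), "cx", "cy" (the principal point, pixels), "dist_coeffs" ([k1, k2, p1, p2, k3] as OpenCV has them; the pictures are not rectified), "T" (4x4, takes a point from camera to world coordinates). Camera axes: x right, y down, z forward; pixel columns grow to the right and rows downward; lengths in m; the calibration is good to about 2 mm. A picture is of the moment at which its call begins: read the wrist's pose just before it. camera_model takes no time and is no camera call; for the wrist camera it gives the pose at the moment of the call.
- env.close_job(): hands the job in; it is judged then, once.
The state is a dict: "time_s": time; "q": joint angles; "qvel": joint speeds; "joint_efforts": joint torques, N m; "position": TCP position; "tool_rot": TCP orientation; "ft_force": force on the tool from outside, world axes, zero at the start; "wrist_torque": the same for the moment, N m; "grip_width": finger opening in m; "gripper_force": force on a finger pad.
Only numpy, scipy, OpenCV 4.12 (cv2) and the standard library are available. Lean on these libraries where they do the work, as an engineer would, in place of code of your own. Each camera call takes 0.05 s, during which the arm holds its last target. There are 200 camera calls.

## Working session

There is one attempt and no reset: what is moved stays moved. The work goes in short steps, Python scripts to look and compute and a tool call to move; the robot and the scene stay as the last step left them, time stands still between calls to the robot, and variables do not carry over. Pictures are saved under pics/ and viewed, at most 10 in all, crops included, and the job is handed in when it is done.

Besides the shell and the picture viewer there is one more tool, called after "Emit:" as name([rows], argument=value, ...), one row to a line, values as JSON. servo_tool: Moves the arm, as the interface text tells. Its arguments: {"type":"object","properties":{"steps":{"type":"array"},"newtons":{"type":"number"}},"required":["steps"]}

```bash
mkdir -p pics; ls; cat > h.py <<'E'
import numpy as np, cv2
from rig import env
def snap(name,tag):
    m=env.camera_model(name); im,d=env.get_image(name)
    np.savez('pics/'+tag+'.npz',im=im,d=d,T=m['T'],f=192/np.tan(np.radians(m['fovy']/2)),c=[m['cx'],m['cy']],k=m['dist_coeffs'])
    cv2.imwrite('pics/'+tag+'.png',im[:,:,::-1]); return im,d
def pt(tag,u,v,z=None):
    s=np.load('pics/'+tag+'.npz');f=float(s['f']);c=s['c'];T=s['T']
    K=np.array([[f,0,c[0]],[0,f,c[1]],[0,0,1]])
    x,y=cv2.undistortPoints(np.array([[[u,v]]],float),K,s['k'])[0,0]
    r=np.array([x,y,1.])
    if z is None:
        dd=s['d'][int(v)-1:int(v)+2,int(u)-1:int(u)+2]; t=np.median(dd)
    else: t=(z-T[2,3])/(T[:3,:3]@r)[2]
    return T[:3,:3]@(r*t)+T[:3,3]
def crop(tag,u0,v0,u1,v1,s,out):
    im=cv2.imread('pics/'+tag+'.png')[v0:v1,u0:u1]
    cv2.imwrite('pics/'+out+'.png',cv2.resize(im,None,fx=s,fy=s,interpolation=cv2.INTER_CUBIC))
E
python3 - <<'E'
from h import *
a,_=snap('scene','s0');b,_=snap('side','d0');snap('wrist','w0')
cv2.imwrite('pics/both.png',cv2.resize(np.vstack([a,b])[:,:,::-1],None,fx=.78,fy=.78))
print(env.observe()['time_s'])
E
```

```text
pics
0.15
```

View pics/both.png

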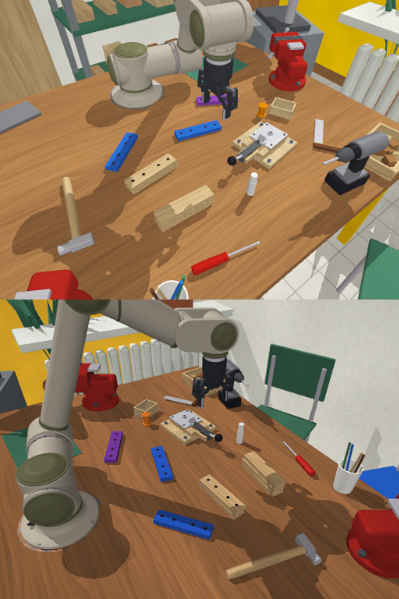

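The picture shows, in the scene view (raw pixels): jig (340,180) with black knob (297,205), drilled pile (192,222), plain pile (236,265), and blue/purple look-alikes at (255,166), (155,194), (270,127). The candidates for the finished board are these three, the drilled pile top, and the board in the jig, which is the pine one under the bush plate. Close crop next.

```bash
python3 -c "
from h import *
crop('s0',140,130,400,310,3,'c1'); crop('d0',190,125,390,275,4,'c2')"
```

```text
(no output)
```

View pics/c1.png

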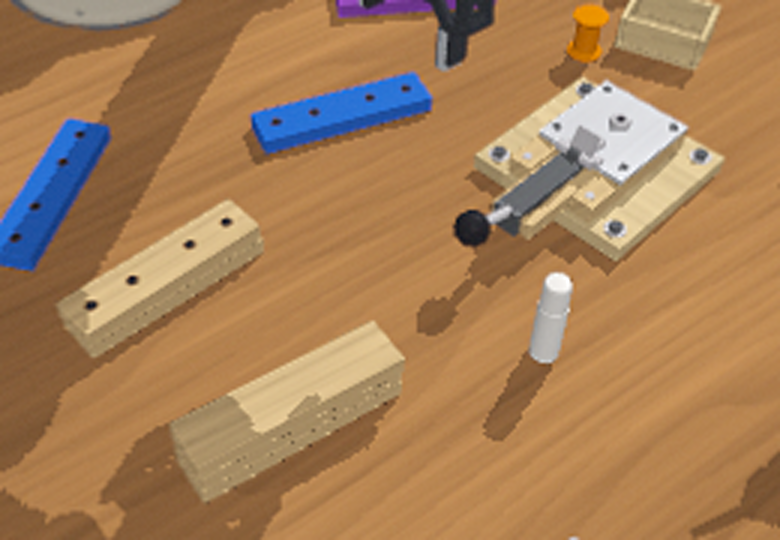

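View pics/c2.png

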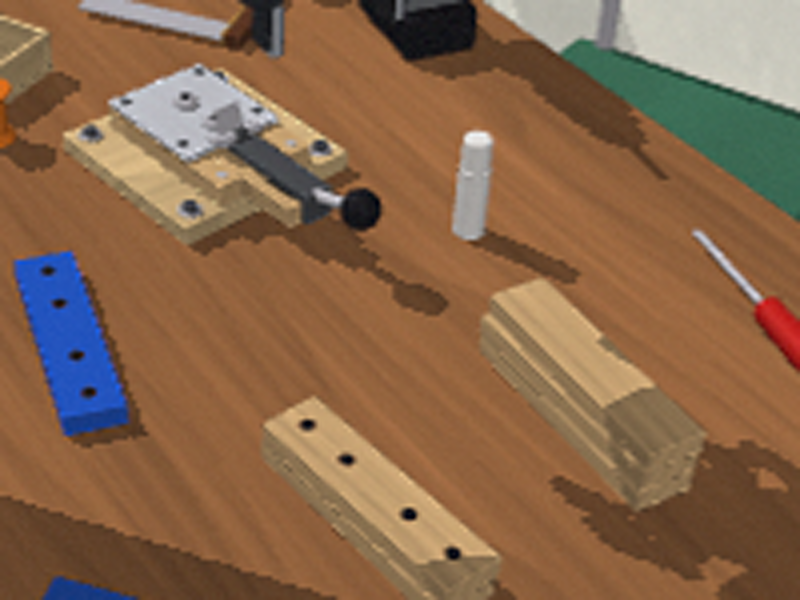

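The crops confirm it: the knob is at scene (297,206) and side (280,177). The plate corners and the four holes of the drilled pile's top board (raw scene about 171,232 to 215,204) are clear, and the board in the jig is pine.

```bash
cat > m.py <<'E'
from h import *
np.set_printoptions(precision=4,suppress=True)
def S(u,v,z=None): return pt('s0',140+u/3,130+v/3,z)
def D(u,v,z=None): return pt('d0',190+u/4,125+v/4,z)
print('knob z.058',S(472,228,.058),D(361,209,.058), 'depth',S(472,228),D(361,209))
for n,F,P in(('S',S,[(540,130),(605,82),(688,127),(622,181)]),('D',D,[(110,103),(197,65),(277,120),(185,160)])):
    q=np.array([F(*p,.044) for p in P]);print(n,'plate',q.mean(0),'\n',q)
for n,F,P in(('S',S,[(92,305),(132,280),(189,244),(226,222)]),('D',D,[(308,424),(347,459),(409,514),(453,553)])):
    q=np.array([F(*p,.036) for p in P]);d=q[0]-q[3];print(n,'holes',q.mean(0),np.degrees(np.arctan2(d[1],d[0])),'\n',q)
    print([F(*p)[2] for p in P])
for n,F,P in(('plain S',S,[(172,425),(375,322),(404,358),(205,460)]),('plainD',D,[(490,310),(543,281),(704,440),(640,475)])):
    print(n,np.array([F(*p,.054) for p in P]))
print('glue',S(557,285,.09),D(477,137,.09))
print('hinge/bolts S z18',S(499,153,.02),S(617,228,.02),S(700,155,.02),S(585,90,.02))
E
python3 m.py
```

```text
knob z.058 [0.6078 0.0341 0.058 ] [0.6096 0.0321 0.058 ] depth [0.6148 0.0269 0.0687] [0.6028 0.0228 0.0664]
S plate [0.5794 0.2364 0.044 ] 
 [[0.5399 0.1786 0.044 ]
 [0.5254 0.2796 0.044 ]
 [0.6187 0.2957 0.044 ]
 [0.6337 0.1918 0.044 ]]
D plate [0.5774 0.231  0.044 ] 
 [[0.5246 0.276  0.044 ]
 [0.6168 0.2914 0.044 ]
 [0.6308 0.1841 0.044 ]
 [0.5374 0.1724 0.044 ]]
S holes [ 0.4687 -0.1919  0.036 ] -83.70524019491583 
 [[ 0.4766 -0.261   0.036 ]
 [ 0.472  -0.2216  0.036 ]
 [ 0.4648 -0.1623  0.036 ]
 [ 0.4613 -0.1226  0.036 ]]
[np.float64(0.03410314025582428), np.float64(0.03653282454950535), np.float64(0.03599267103971926), np.float64(0.03604387151446331)]
D holes [ 0.4699 -0.1931  0.036 ] 95.98348057370256 
 [[ 0.4626 -0.1234  0.036 ]
 [ 0.4667 -0.1634  0.036 ]
 [ 0.473  -0.223   0.036 ]
 [ 0.4772 -0.2628  0.036 ]]
[np.float64(0.036827746161608776), np.float64(0.03520115954753156), np.float64(0.03619643187664756), np.float64(0.035013089049605206)]
plain S [[ 0.6262 -0.2699  0.054 ]
 [ 0.6375 -0.0921  0.054 ]
 [ 0.6784 -0.095   0.054 ]
 [ 0.6653 -0.2654  0.054 ]]
plainD [[ 0.6235 -0.1076  0.054 ]
 [ 0.676  -0.1012  0.054 ]
 [ 0.6615 -0.2802  0.054 ]
 [ 0.6052 -0.2829  0.054 ]]
glue [0.713  0.0268 0.09  ] [0.712  0.0285 0.09  ]
hinge/bolts S z18 [0.5235 0.1448 0.02  ] [0.6588 0.1656 0.02  ] [0.6376 0.2991 0.02  ] [0.5044 0.278  0.02  ]
```

```bash
python3 - <<'E'
from rig import env
o=env.observe();print(o['tool_rot'],o['position'],o['grip_width'],env.tcp_to_tips)
E
```

```text
[[-2.92958359e-05  9.99999424e-01 -1.07251565e-03]
 [ 9.99999975e-01  2.95335606e-05  2.21636380e-04]
 [ 2.21667927e-04 -1.07250913e-03 -9.99999400e-01]] [5.49804772e-01 3.98887210e-05 2.49850620e-01] 0.08544366943794997 0.019
```

Emit:
servo_tool([
  {"tx":2,"ty":1.1,"tz":-3,"yaw":4},
  {"tx":2,"ty":1.1,"tz":-3,"yaw":4},
  {"tx":1.9,"ty":1.1,"tz":-3},
  {},
])

```text
invalid input at $.steps[0]: expected keys tx, ty, tz, yaw, claw
```

```bash
python3 - <<'E'
from h import *
print(env.observe()['position'])
snap('wrist','w1'); crop('w1',0,0,512,384,1.5,'w1b')
E
```

```text
[5.49804772e-01 3.98887210e-05 2.49850620e-01]
```

View pics/w1b.png

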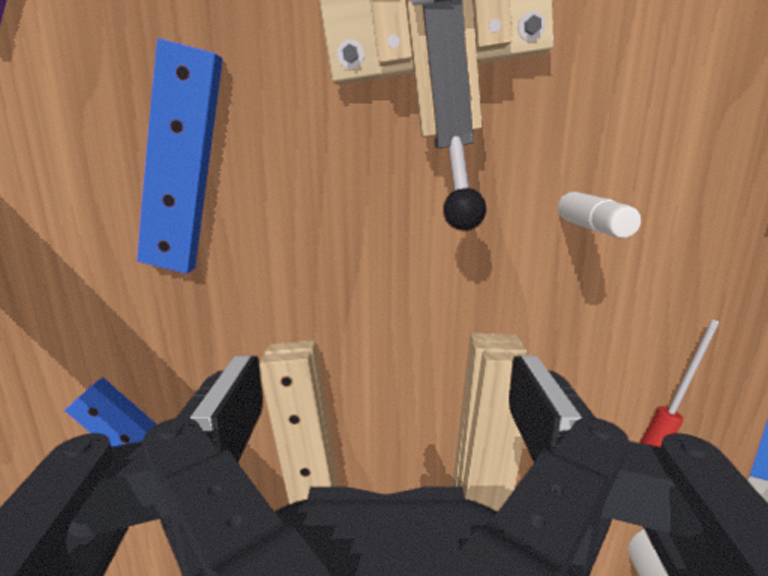

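The call was refused (every row needs all keys), so this is the view from the start: knob at raw (310,139), board front corners at (283,91) and (320,85), base front edge from (222,54) to (368,31).

```bash
python3 - <<'E'
from h import *
np.set_printoptions(precision=4,suppress=True)
f=lambda u,v,z:pt('w1',u/1.5,v/1.5,z)
print('knob',f(465,209,.058))
for P,z in([(333,81),(552,46)],.0),([(425,136),(480,128)],.018),([(350,54),(533,25)],.02):
    a,b=[f(*p,z) for p in P];d=b-a;print(a,b,(a+b)/2,np.linalg.norm(d),np.degrees(np.arctan2(d[1],d[0]))+90)
print(pt('w1',465/1.5,209/1.5))
E
```

```text
knob [0.6099 0.0331 0.058 ]
[ 0.5092  0.1279 -0.    ] [0.6828 0.1539 0.    ] [ 0.596   0.1409 -0.    ] 0.17554216889406302 98.53131799891914
[0.5826 0.0852 0.018 ] [0.6257 0.0913 0.018 ] [0.6042 0.0883 0.018 ] 0.04358493393080152 98.05960040972417
[0.5248 0.1437 0.02  ] [0.6601 0.1636 0.02  ] [0.5925 0.1536 0.02  ] 0.13682929662981677 98.37233857894455
[0.607  0.0351 0.0733]
```

Emit:
servo_tool([
  {"tx":2,"ty":1.1,"tz":-3,"yaw":4,"claw":8.5},
  {"tx":2,"ty":1.1,"tz":-3,"yaw":4,"claw":8.5},
  {"tx":1.9,"ty":1.1,"tz":-3,"yaw":0,"claw":8.5},
  {"tx":0,"ty":0,"tz":0,"yaw":0,"claw":8.5},
])

```text
time_s: 0.6
position: [0.6086, 0.0342, 0.1556]
tool_rot: [[-0.14, 0.99, -0.007], [0.99, 0.14, 0.001], [0.002, -0.007, -1.0]]
ft_force: [-0.5, 0.2, -0.5]
grip_width: 0.0848
gripper_force: 0.0
```

Emit:
servo_tool([
  {"tx":0.1,"ty":-0.1,"tz":-3,"yaw":0.3,"claw":7},
  {"tx":0,"ty":0,"tz":-3,"yaw":0,"claw":7},
  {"tx":0,"ty":0,"tz":-2.5,"yaw":0,"claw":7},
  {"tx":0,"ty":0,"tz":-1.1,"yaw":0,"claw":7},
  {"tx":0,"ty":0,"tz":0,"yaw":0,"claw":2},
  {"tx":0,"ty":0,"tz":0,"yaw":0,"claw":2},
  {"tx":0,"ty":0,"tz":0,"yaw":0,"claw":2},
  {"tx":0,"ty":0,"tz":0,"yaw":0,"claw":2},
  {"tx":0,"ty":0,"tz":0,"yaw":0,"claw":2},
  {"tx":0,"ty":0,"tz":0,"yaw":0,"claw":2},
], newtons=40)

```text
time_s: 1.6
position: [0.6081, 0.0316, 0.066]
tool_rot: [[-0.145, 0.989, -0.004], [0.989, 0.145, -0.001], [-0.001, -0.004, -1.0]]
ft_force: [-13.1, -3.8, 7.6]
grip_width: 0.0296
gripper_force: 39.1
```

```bash
python3 - <<'E'
import numpy as np
# swing plan: increments per row in cm from phi0 along the arc
R,p0=.144,.0556
e=np.array([np.cos(np.radians(98.3)),np.sin(np.radians(98.3))])
ph=p0+np.linspace(0,1.92,25)
X=-R*np.cos(ph);Z=R*np.sin(ph)
P=np.c_[X[:,None]*e,Z]*100
np.set_printoptions(suppress=True)
print(np.round(np.diff(P,axis=0),2).tolist())
E
```

```text
[[-0.02, 0.11, 1.15], [-0.03, 0.2, 1.13], [-0.04, 0.29, 1.11], [-0.05, 0.38, 1.09], [-0.07, 0.46, 1.05], [-0.08, 0.54, 1.01], [-0.09, 0.62, 0.97], [-0.1, 0.69, 0.91], [-0.11, 0.76, 0.85], [-0.12, 0.83, 0.79], [-0.13, 0.89, 0.72], [-0.14, 0.94, 0.65], [-0.14, 0.99, 0.57], [-0.15, 1.03, 0.49], [-0.16, 1.07, 0.4], [-0.16, 1.1, 0.31], [-0.16, 1.12, 0.22], [-0.17, 1.13, 0.13], [-0.17, 1.14, 0.04], [-0.17, 1.14, -0.05], [-0.16, 1.13, -0.14], [-0.16, 1.12, -0.23], [-0.16, 1.09, -0.32], [-0.16, 1.06, -0.41]]
```

Closed a bit high and slightly off laterally. Reopen, drop 7 mm, shift 1.5 mm, close again.

Emit:
servo_tool([
  {"tx":-0.15,"ty":0,"tz":0,"yaw":0,"claw":5},
  {"tx":0,"ty":0,"tz":0,"yaw":0,"claw":5},
  {"tx":0,"ty":0,"tz":-0.7,"yaw":0,"claw":5},
  {"tx":0,"ty":0,"tz":0,"yaw":0,"claw":2},
  {"tx":0,"ty":0,"tz":0,"yaw":0,"claw":2},
  {"tx":0,"ty":0,"tz":0,"yaw":0,"claw":2},
  {"tx":0,"ty":0,"tz":0,"yaw":0,"claw":2},
])

```text
time_s: 2.3
position: [0.6078, 0.032, 0.057]
tool_rot: [[-0.144, 0.99, -0.002], [0.99, 0.144, 0.0], [0.0, -0.002, -1.0]]
ft_force: [-4.8, -1.2, 0.3]
grip_width: 0.0299
gripper_force: 39.5
```

Emit:
servo_tool([
  {"tx":-0.02,"ty":0.11,"tz":1.15,"yaw":0,"claw":2},
  {"tx":-0.03,"ty":0.2,"tz":1.13,"yaw":0,"claw":2},
  {"tx":-0.04,"ty":0.29,"tz":1.11,"yaw":0,"claw":2},
  {"tx":-0.05,"ty":0.38,"tz":1.09,"yaw":0,"claw":2},
  {"tx":-0.07,"ty":0.46,"tz":1.05,"yaw":0,"claw":2},
  {"tx":-0.08,"ty":0.54,"tz":1.01,"yaw":0,"claw":2},
  {"tx":-0.09,"ty":0.62,"tz":0.97,"yaw":0,"claw":2},
  {"tx":-0.1,"ty":0.69,"tz":0.91,"yaw":0,"claw":2},
  {"tx":0,"ty":0,"tz":0,"yaw":0,"claw":2},
])

```text
time_s: 3.2
position: [0.603, 0.0661, 0.1432]
tool_rot: [[-0.145, 0.989, -0.0], [0.989, 0.145, 0.0], [0.0, -0.0, -1.0]]
ft_force: [-5.2, -1.6, -2.8]
grip_width: 0.0298
gripper_force: 40.0
```

Tracks well with low force; continue.

Emit:
servo_tool([
  {"tx":-0.11,"ty":0.76,"tz":0.85,"yaw":0,"claw":2},
  {"tx":-0.12,"ty":0.83,"tz":0.79,"yaw":0,"claw":2},
  {"tx":-0.13,"ty":0.89,"tz":0.72,"yaw":0,"claw":2},
  {"tx":-0.14,"ty":0.94,"tz":0.65,"yaw":0,"claw":2},
  {"tx":-0.14,"ty":0.99,"tz":0.57,"yaw":0,"claw":2},
  {"tx":-0.15,"ty":1.03,"tz":0.49,"yaw":0,"claw":2},
  {"tx":-0.16,"ty":1.07,"tz":0.4,"yaw":0,"claw":2},
  {"tx":-0.16,"ty":1.1,"tz":0.31,"yaw":0,"claw":2},
  {"tx":-0.16,"ty":1.12,"tz":0.22,"yaw":0,"claw":2},
  {"tx":-0.17,"ty":1.13,"tz":0.13,"yaw":0,"claw":2},
  {"tx":0,"ty":0,"tz":0,"yaw":0,"claw":2},
])

```text
time_s: 4.3
position: [0.5888, 0.1649, 0.1944]
tool_rot: [[-0.146, 0.989, 0.001], [0.989, 0.146, 0.0], [-0.0, 0.001, -1.0]]
ft_force: [-5.8, -3.0, 2.1]
grip_width: 0.03
gripper_force: 40.3
```

Emit:
servo_tool([
  {"tx":-0.17,"ty":1.14,"tz":0.04,"yaw":0,"claw":2},
  {"tx":-0.17,"ty":1.14,"tz":-0.05,"yaw":0,"claw":2},
  {"tx":-0.16,"ty":1.13,"tz":-0.14,"yaw":0,"claw":2},
  {"tx":-0.16,"ty":1.12,"tz":-0.23,"yaw":0,"claw":2},
  {"tx":-0.16,"ty":1.09,"tz":-0.32,"yaw":0,"claw":2},
  {"tx":-0.16,"ty":1.06,"tz":-0.41,"yaw":0,"claw":2},
  {"tx":0,"ty":0,"tz":0,"yaw":0,"claw":2},
  {"tx":0,"ty":0,"tz":0,"yaw":0,"claw":2},
])

```text
time_s: 5.1
position: [0.5793, 0.2322, 0.1852]
tool_rot: [[-0.146, 0.989, 0.004], [0.989, 0.146, 0.003], [0.002, 0.004, -1.0]]
ft_force: [-9.4, 2.7, 12.1]
grip_width: 0.0247
gripper_force: 35.2
```

Angle is about 1.93 rad, near the stop. Release, rise and check.

Emit:
servo_tool([
  {"tx":0,"ty":0,"tz":0,"yaw":0,"claw":6},
  {"tx":0,"ty":0,"tz":0,"yaw":0,"claw":6},
  {"tx":0,"ty":0,"tz":0,"yaw":0,"claw":7},
  {"tx":0,"ty":0,"tz":2,"yaw":0,"claw":7},
  {"tx":0,"ty":0,"tz":3,"yaw":0,"claw":7},
  {"tx":0.3,"ty":-4,"tz":2,"yaw":0,"claw":7},
  {"tx":0.7,"ty":-4.5,"tz":0,"yaw":0,"claw":7},
  {"tx":0.7,"ty":-4.5,"tz":0,"yaw":0,"claw":7},
  {"tx":0.7,"ty":-4.5,"tz":0,"yaw":0,"claw":7},
  {"tx":0,"ty":0,"tz":0,"yaw":0,"claw":7},
])

```text
time_s: 6.1
position: [0.6045, 0.0502, 0.2515]
tool_rot: [[-0.138, 0.99, 0.001], [0.99, 0.138, -0.001], [-0.001, 0.0, -1.0]]
ft_force: [0.2, 0.0, -0.0]
grip_width: 0.0702
gripper_force: 0.0
```

```bash
python3 - <<'E'
from h import *
print(env.observe()['position'])
snap('wrist','w2'); b,_=snap('side','d2'); crop('d2',190,90,390,240,2.5,'d2c')
a=cv2.imread('pics/w2.png'); c=cv2.imread('pics/d2c.png')
o=np.zeros((560+199-200+16,500+288-0,3),np.uint8)[:384+190]
a=cv2.resize(a,None,fx=1.5,fy=1.5);cv2.imwrite('pics/w2b.png',a[:576])
E
```

```text
[0.60446358 0.0501668  0.2515453 ]
```

View pics/w2b.png

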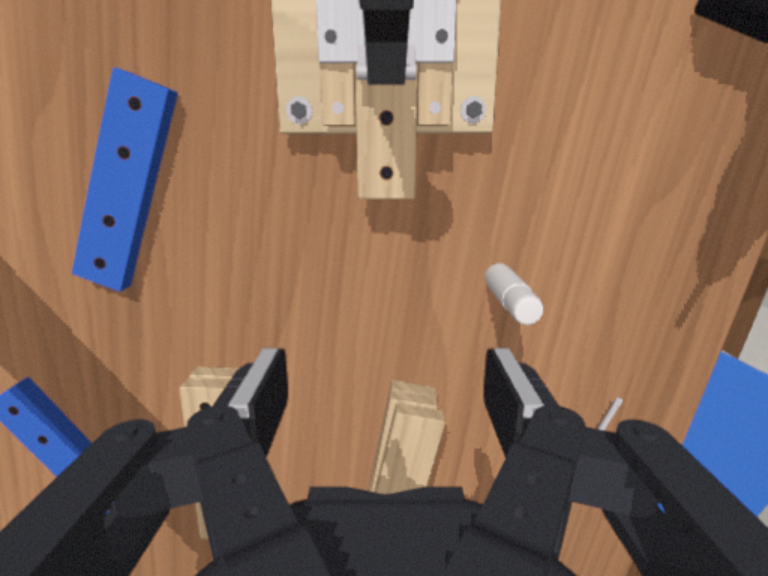

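View pics/d2c.png

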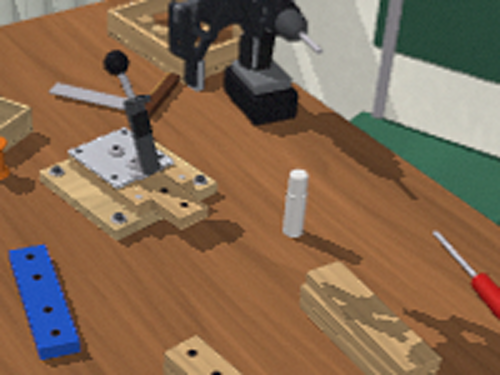

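The bar stays back on its stop; the board's front sticks out, with wrist-view corners at (359,197) and (414,197) and holes at (386,118) and (386,173) in the 1.5x picture.

```bash
python3 - <<'E'
from h import *
np.set_printoptions(precision=4,suppress=True)
f=lambda u,v,z:pt('w2',u/1.5,v/1.5,z)
a,b=f(359,197,.036),f(414,197,.036);d=b-a;print(a,b,(a+b)/2,np.linalg.norm(d),np.degrees(np.arctan2(d[1],d[0]))+90)
h1,h2=f(386,118,.036),f(386,173,.036);d=h1-h2;print(h1,h2,np.linalg.norm(d),np.degrees(np.arctan2(d[1],d[0])))
a,b=f(299,109,.02),f(474,109,.02);d=b-a;print(np.degrees(np.arctan2(d[1],d[0]))+90)
m=f(386.5,197,.036); g=m+.02*np.array([np.cos(np.radians(98)),np.sin(np.radians(98)),0]);print('grip',g,'shift cm',(g-env.observe()['position'])*100)
E
```

```text
[0.5804 0.0858 0.036 ] [0.6231 0.0918 0.036 ] [0.6017 0.0888 0.036 ] 0.043111483515635006 97.97236148206704
[0.5932 0.1464 0.036 ] [0.5988 0.1069 0.036 ] 0.0399340477127278 98.00526298086228
97.98356769276856
grip [0.5989 0.1086 0.036 ] shift cm [ -0.4815   5.4202 -21.5668]
```

Emit:
servo_tool([
  {"tx":-0.2,"ty":2.7,"tz":-4,"yaw":0,"claw":7},
  {"tx":-0.3,"ty":2.7,"tz":-4,"yaw":0,"claw":7},
  {"tx":0,"ty":0,"tz":-4,"yaw":0,"claw":7},
  {"tx":0,"ty":0,"tz":-4,"yaw":0,"claw":7},
  {"tx":0,"ty":0,"tz":-3.5,"yaw":0,"claw":7},
  {"tx":0,"ty":0,"tz":-1.9,"yaw":0,"claw":7},
  {"tx":0,"ty":0,"tz":0,"yaw":0,"claw":7},
  {"tx":0,"ty":0,"tz":0,"yaw":0,"claw":3.5},
  {"tx":0,"ty":0,"tz":0,"yaw":0,"claw":3.5},
  {"tx":0,"ty":0,"tz":0,"yaw":0,"claw":3.5},
  {"tx":0,"ty":0,"tz":0,"yaw":0,"claw":3.5},
  {"tx":0,"ty":0,"tz":0,"yaw":0,"claw":3.5},
], newtons=50)

```text
time_s: 7.4
position: [0.5987, 0.1097, 0.0394]
tool_rot: [[-0.145, 0.989, 0.002], [0.989, 0.145, 0.0], [0.0, 0.002, -1.0]]
ft_force: [-3.8, 1.0, 7.3]
grip_width: 0.0435
gripper_force: 53.2
```

Emit:
servo_tool([
  {"tx":0.1,"ty":-0.69,"tz":0,"yaw":0,"claw":3.5},
  {"tx":0.1,"ty":-0.69,"tz":0,"yaw":0,"claw":3.5},
  {"tx":0.1,"ty":-0.69,"tz":0,"yaw":0,"claw":3.5},
  {"tx":0.1,"ty":-0.69,"tz":0,"yaw":0,"claw":3.5},
  {"tx":0.1,"ty":-0.69,"tz":0,"yaw":0,"claw":3.5},
  {"tx":0,"ty":0,"tz":0,"yaw":0,"claw":3.5},
])

```text
time_s: 8.0
position: [0.6044, 0.0736, 0.0385]
tool_rot: [[-0.143, 0.99, 0.002], [0.99, 0.143, -0.001], [-0.001, 0.002, -1.0]]
ft_force: [-0.3, -3.2, 6.3]
grip_width: 0.0439
gripper_force: 53.1
```

Emit:
servo_tool([
  {"tx":0,"ty":0,"tz":0,"yaw":0,"claw":6},
  {"tx":0,"ty":0,"tz":0.2,"yaw":0,"claw":6},
  {"tx":-0.2,"ty":1.5,"tz":0,"yaw":0,"claw":6},
  {"tx":-0.3,"ty":2,"tz":0,"yaw":0,"claw":6},
  {"tx":-0.2,"ty":1.45,"tz":0,"yaw":0,"claw":6},
  {"tx":0,"ty":0,"tz":0,"yaw":0,"claw":3.5},
  {"tx":0,"ty":0,"tz":0,"yaw":0,"claw":3.5},
  {"tx":0,"ty":0,"tz":0,"yaw":0,"claw":3.5},
  {"tx":0,"ty":0,"tz":0,"yaw":0,"claw":3.5},
  {"tx":0,"ty":0,"tz":0,"yaw":0,"claw":3.5},
], newtons=60)

```text
time_s: 9.0
position: [0.5962, 0.1243, 0.0399]
tool_rot: [[-0.144, 0.99, -0.001], [0.99, 0.144, 0.001], [0.001, -0.001, -1.0]]
ft_force: [-3.9, 4.7, 4.9]
grip_width: 0.0435
gripper_force: 60.7
```

Emit:
servo_tool([
  {"tx":0.1,"ty":-0.69,"tz":0,"yaw":0,"claw":3.5},
  {"tx":0.14,"ty":-0.99,"tz":0,"yaw":0,"claw":3.5},
  {"tx":0.14,"ty":-0.99,"tz":0,"yaw":0,"claw":3.5},
  {"tx":0.14,"ty":-0.99,"tz":0,"yaw":0,"claw":3.5},
  {"tx":0.14,"ty":-0.99,"tz":0,"yaw":0,"claw":3.5},
  {"tx":0.14,"ty":-0.99,"tz":0,"yaw":0,"claw":3.5},
  {"tx":0.14,"ty":-0.99,"tz":0,"yaw":0,"claw":3.5},
  {"tx":0.14,"ty":-0.99,"tz":0,"yaw":0,"claw":3.5},
  {"tx":0.14,"ty":-0.99,"tz":0,"yaw":0,"claw":3.5},
  {"tx":0.14,"ty":-0.99,"tz":0,"yaw":0,"claw":3.5},
  {"tx":0.14,"ty":-0.99,"tz":0,"yaw":0,"claw":3.5},
  {"tx":0.14,"ty":-0.99,"tz":0,"yaw":0,"claw":3.5},
  {"tx":0,"ty":0,"tz":0,"yaw":0,"claw":3.5},
])

```text
time_s: 10.3
position: [0.6131, 0.0071, 0.0397]
tool_rot: [[-0.143, 0.99, 0.0], [0.99, 0.143, -0.0], [-0.0, 0.0, -1.0]]
ft_force: [-0.3, 0.3, -0.9]
grip_width: 0.0431
gripper_force: 60.9
```

Emit:
servo_tool([
  {"tx":0,"ty":0,"tz":1.5,"yaw":0,"claw":3.5},
  {"tx":0,"ty":0,"tz":3,"yaw":0,"claw":3.5},
  {"tx":0,"ty":0,"tz":3,"yaw":0,"claw":3.5},
  {"tx":-1.4,"ty":-2,"tz":0,"yaw":-1,"claw":3.5},
  {"tx":-2,"ty":-3,"tz":0,"yaw":-1.1,"claw":3.5},
  {"tx":-2,"ty":-3,"tz":0,"yaw":0,"claw":3.5},
  {"tx":-2,"ty":-3,"tz":0,"yaw":0,"claw":3.5},
  {"tx":-2,"ty":-3,"tz":0,"yaw":0,"claw":3.5},
  {"tx":-2,"ty":-3,"tz":0,"yaw":0,"claw":3.5},
  {"tx":-1.8,"ty":-3,"tz":0,"yaw":0,"claw":3.5},
  {"tx":-1,"ty":-1.7,"tz":0,"yaw":0,"claw":3.5},
  {"tx":0,"ty":0,"tz":-2,"yaw":0,"claw":3.5},
  {"tx":0,"ty":0,"tz":0,"yaw":0,"claw":3.5},
  {"tx":0,"ty":0,"tz":0,"yaw":0,"claw":3.5},
])

```text
time_s: 11.7
position: [0.471, -0.2081, 0.0949]
tool_rot: [[-0.108, 0.994, -0.001], [0.994, 0.108, 0.001], [0.001, -0.0, -1.0]]
ft_force: [0.6, -0.5, 0.0]
grip_width: 0.0434
gripper_force: 61.3
```

```bash
python3 - <<'E'
from h import *
o=env.observe();print(o['position'],o['tool_rot'][:,1])
snap('scene','s3');snap('side','d3')
crop('s3',130,170,250,270,5,'a');crop('d3',230,180,350,280,5,'b')
a=cv2.imread('pics/a.png');b=cv2.imread('pics/b.png')
cv2.imwrite('pics/p3.png',cv2.resize(np.vstack([a,b]),None,fx=.6,fy=.6,interpolation=cv2.INTER_AREA))
E
```

```text
[ 0.47096865 -0.20806762  0.09486793] [ 9.94097175e-01  1.08492343e-01 -4.66605817e-04]
```

View pics/p3.png

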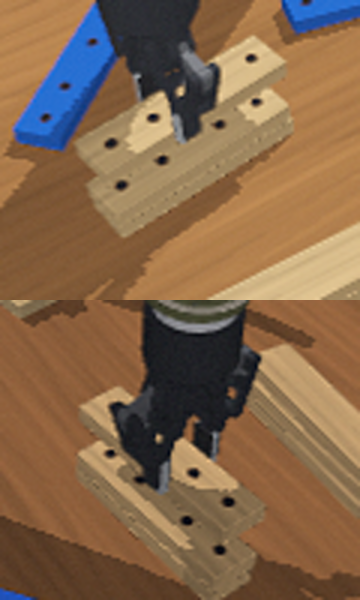

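The held board is above the pile and level: scene crop shows its end holes at (111,144) and (251,58), side crop its near holes at (229,202) and (194,173).

```bash
python3 - <<'E'
from h import *
np.set_printoptions(precision=4,suppress=True)
z=.0912
a,b=[pt('s3',130+u/3,170+v/3,z) for u,v in((111,144),(251,58))];print(a,b,(a+b)/2,np.linalg.norm(a-b),np.degrees(np.arctan2(*(b-a)[1::-1])))
c,d=[pt('d3',230+u/3,180+v/3,z) for u,v in((229,202),(194,173))];print(c,d,np.linalg.norm(c-d),'ctr',c+(d-c)/np.linalg.norm(d-c)*.07)
E
```

```text
[ 0.4794 -0.2629  0.0912] [ 0.4615 -0.1234  0.0912] [ 0.4705 -0.1932  0.0912] 0.14061807505876384 97.3302934642037
[ 0.4794 -0.2643  0.0912] [ 0.4746 -0.2243  0.0912] 0.04031214488803304 ctr [ 0.4711 -0.1948  0.0912]
```

Centre is within 2 mm of the pile's; lower gently.

Emit:
servo_tool([
  {"tx":-0.15,"ty":0.1,"tz":-1,"yaw":-0.5,"claw":3.5},
  {"tx":0,"ty":0,"tz":-1,"yaw":0,"claw":3.5},
  {"tx":0,"ty":0,"tz":-0.8,"yaw":0,"claw":3.5},
  {"tx":0,"ty":0,"tz":-0.4,"yaw":0,"claw":3.5},
  {"tx":0,"ty":0,"tz":-0.2,"yaw":0,"claw":3.5},
  {"tx":0,"ty":0,"tz":-0.1,"yaw":0,"claw":3.5},
  {"tx":0,"ty":0,"tz":-0.1,"yaw":0,"claw":3.5},
  {"tx":0,"ty":0,"tz":0,"yaw":0,"claw":3.5},
])

```text
time_s: 12.6
position: [0.4694, -0.2076, 0.0588]
tool_rot: [[-0.099, 0.995, 0.0], [0.995, 0.099, -0.0], [-0.0, 0.0, -1.0]]
ft_force: [0.0, 0.3, -0.2]
grip_width: 0.0433
gripper_force: 61.3
```

Emit:
servo_tool([
  {"tx":0,"ty":0,"tz":-0.1,"yaw":0,"claw":3.5},
  {"tx":0,"ty":0,"tz":-0.1,"yaw":0,"claw":3.5},
  {"tx":0,"ty":0,"tz":0,"yaw":0,"claw":3.5},
])

```text
time_s: 12.9
position: [0.4695, -0.2076, 0.058]
tool_rot: [[-0.099, 0.995, 0.001], [0.995, 0.099, -0.001], [-0.001, 0.001, -1.0]]
ft_force: [-2.8, 2.1, 12.6]
grip_width: 0.0436
gripper_force: 62.8
```

Contact (12 N at the expected height). Release gently and rise.

Emit:
servo_tool([
  {"tx":0,"ty":0,"tz":0,"yaw":0,"claw":4.5},
  {"tx":0,"ty":0,"tz":0,"yaw":0,"claw":5},
  {"tx":0,"ty":0,"tz":0,"yaw":0,"claw":6},
  {"tx":0,"ty":0,"tz":0,"yaw":0,"claw":6},
  {"tx":0,"ty":0,"tz":1,"yaw":0,"claw":6},
  {"tx":0,"ty":0,"tz":3,"yaw":0,"claw":6},
  {"tx":0,"ty":0,"tz":4,"yaw":0,"claw":6},
  {"tx":0,"ty":0,"tz":4,"yaw":0,"claw":6},
  {"tx":0,"ty":0,"tz":4,"yaw":0,"claw":6},
  {"tx":0,"ty":0,"tz":0,"yaw":0,"claw":6},
], newtons=20)

```text
time_s: 13.9
position: [0.4708, -0.2084, 0.2224]
tool_rot: [[-0.099, 0.995, 0.008], [0.995, 0.1, -0.006], [-0.007, 0.008, -1.0]]
ft_force: [0.7, -0.5, 0.3]
grip_width: 0.0602
gripper_force: 0.0
```

```bash
python3 - <<'E'
from h import *
snap('scene','s4');snap('side','d4')
crop('s4',140,130,400,280,2,'a');crop('d4',190,110,390,290,2,'b')
a=cv2.imread('pics/a.png');b=cv2.imread('pics/b.png')
cv2.imwrite('pics/p4.png',np.hstack([cv2.copyMakeBorder(a,0,max(0,360-a.shape[0]),0,0,0),b])[:, :][:, 140:])
cv2.imwrite('pics/p4.png',cv2.resize(np.hstack([cv2.copyMakeBorder(a,0,60,0,0,0),b]),(800,313),interpolation=cv2.INTER_AREA))
E
```

```text
(no output)
```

View pics/p4.png

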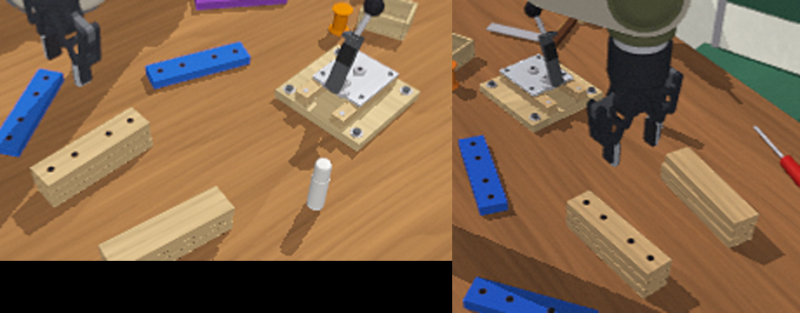

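The board lies square on the drilled pile (holes at (51,169) to (130,121) in the left half), the bar is open, and everything else is untouched.

```bash
python3 -c "
from rig import env
print(env.close_job())"
```

```text
the job is handed in; nothing more can be done
None
```

The bar is open on its stop and the finished board rests squarely on the drilled pile, released without a drop. I handed the job in at about 14 s of the 56 s allowed; no verdict came back.

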